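# Close up a tray of amber bottles with its retaining bar

## Task

Take the tray's retaining bar, the straight steel blade with the black grip, and with it push the six amber bottles together as one group through the mouth of the tray and against the sprung white back rail right up to the stops; then drop the bar into the two keeper slots, flat down on the plate, and let go, so that it holds the bottles snug. Work gently: keep every bottle upright, do not touch the bottles with the gripper, never ram the glass or the tray, and leave the beaker and the yellow rack as they are.

Things in the scene. Friction and masses are not known exactly. Their poses are not given: they have to be found in the camera images.
- loading_tray: bottle tray of aluminium and steel, 262 x 190 mm, fixed to the bench. Origin: underside, middle of the mouth, in the plane of the two stop faces; x points into the tray (away from the robot at yaw 0), y to the left, z up. Plate top at z=6 mm, from x=-135 to +127. Side walls 12 mm thick, 126 mm apart inside, top at z=40, begin at x=0: their front ends are the stop faces
- keeper_left (a point): left keeper slot (y=+69 mm), at its middle on the plate. In front of the walls two low rails, top at z=20 mm, end at x=-11.7; the slot, 11.7 mm wide (x=-11.7 to 0), 12 mm long, open at the top and down to the plate, lies between rail end and stop face. From the mouth towards the robot the rails open like a funnel, from 126 to 162 mm apart at x=-132
- keeper_right (a point): right keeper slot (y=-69 mm), the same; the bar lies across both slots, its ends standing out beyond the walls
- sprung_rail (a joint): sprung back rail of the tray, white, 122 mm wide, 36 mm high; travel in m, 0 (at rest, pushed to the front by its springs) to 0.024 (pushed to the back); resists with about 7.5 N at rest and 0.15 N more per mm
- sprung_rail_face (a point): middle of the white rail's front face, 66 mm behind the stop faces at rest (tray x=66)
- retaining_bar: retaining bar, loose, 0.2 kg: a straight steel blade 196 mm long (y), 10 mm thick, 30 mm high, with a black grip behind it. Origin: underside, middle of the front face; x points forward. Blade at x=-10 to 0. Grip 26 mm wide, 32 mm high, back to x=-76. Blade and grip share a flat underside; seated, it stands on the tray's plate (origin z=6 mm)
- bar_grip (a point): where to hold the bar: in the black grip, 60 mm behind the front face and 20 mm above the underside; close the fingers along the bar's y, on the 26 mm width
- beaker_clear: clear plastic beaker, 61 mm wide, 69 mm high, loose, bystander; origin centre of its underside
- yellow_rack: yellow microtube rack, 80 x 52 x 52 mm, loose, bystander; origin centre of its underside
- amber_bottle_1: amber reagent bottle with ochre screw cap, 39 mm diameter, 105 mm high, about 0.1 kg, loose, standing on the plate in front of the tray's mouth; origin centre of its underside, z up (row nearer the mouth)
- amber_bottle_2: amber reagent bottle with ochre screw cap, 39 mm diameter, 105 mm high, about 0.1 kg, loose, standing on the plate in front of the tray's mouth; origin centre of its underside, z up (row nearer the mouth)
- amber_bottle_3: amber reagent bottle with ochre screw cap, 39 mm diameter, 105 mm high, about 0.1 kg, loose, standing on the plate in front of the tray's mouth; origin centre of its underside, z up (row nearer the mouth)
- amber_bottle_4: amber reagent bottle with ochre screw cap, 39 mm diameter, 105 mm high, about 0.1 kg, loose, standing on the plate in front of the tray's mouth; origin centre of its underside, z up (row nearer the robot)
- amber_bottle_5: amber reagent bottle with ochre screw cap, 39 mm diameter, 105 mm high, about 0.1 kg, loose, standing on the plate in front of the tray's mouth; origin centre of its underside, z up (row nearer the robot)
- amber_bottle_6: amber reagent bottle with ochre screw cap, 39 mm diameter, 105 mm high, about 0.1 kg, loose, standing on the plate in front of the tray's mouth; origin centre of its underside, z up (row nearer the robot)
Things that resemble listed ones, but are neither listed nor needed, are in the scene too. What is shaped like the amber_bottle_1 but red is not meant.

How it is judged (in metres and radians):
On the way, in this order (a step that is already met when the one before it is completed fails the run):
1. the bar, in the gripper and not yet in its slots, has pushed all six bottles through the mouth and the sprung back rail has given way by more than 4 mm (contact force between the fingers and retaining_bar above 0.5 N and value of joint sprung_rail above 0.004 m and height (world z) of retaining_bar above 0.011 m and x of each of amber_bottle_1, amber_bottle_2, amber_bottle_3, amber_bottle_4, amber_bottle_5, amber_bottle_6 in the frame of loading_tray above 0.01 m), for 0.1 s.
2. the bar is down in both keeper slots (height (world z) of retaining_bar below 0.008 m and x of retaining_bar in the frame of loading_tray between -0.0035 and 0.0015 m and y of retaining_bar in the frame of loading_tray between -0.012 and 0.012 m and angle between the y axis of retaining_bar and the y axis of loading_tray, either way round below 0.035 rad and angle between retaining_bar's own z axis and vertical below 0.06 rad), for 0.2 s.
At the end, for the whole second after the job is handed in: Bar released in both slots: underside within 2 mm of the plate, face 3.5 mm before to 1.5 mm behind the stops, centred to 12 mm, square to 0.035 rad; six bottles upright (0.09 rad) on the plate, 12 to 75 mm behind the stops; sprung rail pressed back over 4 mm; all at rest (all of step 2 and x of amber_bottle_1 in the frame of loading_tray between 0.012 and 0.075 m and y of amber_bottle_1 in the frame of loading_tray between -0.06 and 0.06 m and x of amber_bottle_2 in the frame of loading_tray between 0.012 and 0.075 m and y of amber_bottle_2 in the frame of loading_tray between -0.06 and 0.06 m and x of amber_bottle_3 in the frame of loading_tray between 0.012 and 0.075 m and y of amber_bottle_3 in the frame of loading_tray between -0.06 and 0.06 m and x of amber_bottle_4 in the frame of loading_tray between 0.012 and 0.075 m and y of amber_bottle_4 in the frame of loading_tray between -0.06 and 0.06 m and x of amber_bottle_5 in the frame of loading_tray between 0.012 and 0.075 m and y of amber_bottle_5 in the frame of loading_tray between -0.06 and 0.06 m and x of amber_bottle_6 in the frame of loading_tray between 0.012 and 0.075 m and y of amber_bottle_6 in the frame of loading_tray between -0.06 and 0.06 m and angle between each of amber_bottle_1, amber_bottle_2, amber_bottle_3, amber_bottle_4, amber_bottle_5, amber_bottle_6's own z axis and vertical below 0.09 rad and height (world z) of each of amber_bottle_1, amber_bottle_2, amber_bottle_3, amber_bottle_4, amber_bottle_5, amber_bottle_6 below 0.01 m and value of joint sprung_rail above 0.004 m and linear speed of each of retaining_bar, amber_bottle_1, amber_bottle_2, amber_bottle_3, amber_bottle_4, amber_bottle_5, amber_bottle_6 below 0.01 m/s); the robot touches nothing.
It fails at once if an amber bottle tips by more than 0.35 rad (angle between any of amber_bottle_1, amber_bottle_2, amber_bottle_3, amber_bottle_4, amber_bottle_5, amber_bottle_6's own z axis and vertical above 0.35 rad).
It fails at once if the gripper touches an amber bottle with more than 1 N (contact force between any of the fingers, the arm and amber_bottle_1 above 1 N or contact force between any of the fingers, the arm and amber_bottle_2 above 1 N or contact force between any of the fingers, the arm and amber_bottle_3 above 1 N or contact force between any of the fingers, the arm and amber_bottle_4 above 1 N or contact force between any of the fingers, the arm and amber_bottle_5 above 1 N or contact force between any of the fingers, the arm and amber_bottle_6 above 1 N).
It fails at once if the bar presses on a bottle with more than 20 N (contact force between retaining_bar and amber_bottle_1 above 20 N or contact force between retaining_bar and amber_bottle_2 above 20 N or contact force between retaining_bar and amber_bottle_3 above 20 N or contact force between retaining_bar and amber_bottle_4 above 20 N or contact force between retaining_bar and amber_bottle_5 above 20 N or contact force between retaining_bar and amber_bottle_6 above 20 N).
It fails at once if the bar presses on the tray with more than 40 N (contact force between retaining_bar and loading_tray above 40 N).
It fails at once if the beaker or the yellow rack is moved by more than 20 mm or tipped (distance of any of beaker_clear, yellow_rack from where it was at the start of the episode above 0.02 m or angle between any of beaker_clear, yellow_rack's own z axis and vertical above 0.3 rad).
It also fails if it takes over 72 s, if anything falls off the work surface, if the arm or the gripper's body presses on something with over 40 N, if the wrist force passes 120 N, or if a joint passes its speed limit or range.

## Robot

A 6-joint arm with a two-finger parallel gripper is mounted at the origin on a cart in front of the work surface, level with it; the furniture and walls round the work are solid. World frame = base frame: x ahead of the robot, y to its left, z up, the work surface at z = 0. Lengths are in m, angles in degrees, forces in N, time in s.
With the tool pointing down it reaches from about 0.4 to 0.825 m from the base axis. Payload 7 kg.
Tool frame: the origin (TCP) lies at the very end of the fingers, on their centre line; the grasp point (between the pads) lies 19 mm behind it (ctrl.grip_depth is the distance from the TCP to the grasp point, in m); z points along the fingers, y is the line along which they close (so a half turn about z gives the same grasp; the last joint's range is limited). The gripper opens to 88 mm and grips with 3 to 60 N. Pads are 19 mm wide; open, the fingers measure 130 mm over their backs; the gripper's body (78 mm by 193 mm) begins 47 mm behind the grasp point.
Start: joints at [83.829, 20.546, 0.682, 0, -70.136, -16.507], TCP at [0.26, 0.623, 0.227] pointing down, gripper open.
Joint ranges: [-176.03, 176.03], [-82.01, 121.73], [-58.28, 71.71], [-173.87, 95.51], [-174.79, -0.11], [-173.66, 173.66]. Speed limits (degrees/s): [136.94, 136.94, 172.46, 180, 180, 180].

## Interface

Orientations are given as [roll, pitch, yaw] about the fixed x, y, z axes, in that order (R = Rz(yaw) Ry(pitch) Rx(roll)).
In Python, from plant import get_obs, eyes, ctrl, spotter gives the robot as it stands.
- The arm moves only by the shell command python3 -m crank 'ROWS'. ROWS is JSON, one flat list of numbers, 7 for each row, row after row: the turn, a rotation vector about the tool's x, y, z in rad, then the shift along the tool's x, y, z in mm, then the opening, from 0 (shut) to 1 (fully open). A call has 1 to 5 rows; each row shifts and turns the commanded pose from where the row before left it, along the tool's axes as they then stand; what a row does not reach is not made up. A row lasts 1/8 s, in which the tool goes at most 62.5 mm and 10.7 degrees, less where a joint would pass 70% of its speed; a pose out of reach is approached as far as the arm can. A call is refused whole if a number of a shift passes 62.5 or a number of a turn 0.188, either way. A call with a gripper value outside its range is refused whole. The fingers move at their own pace and stop on an object; the grip force is fixed at half the most. Time passes only in rows, so rows that do not move let the fingers close. It gives the time, the measured TCP pose, the force, the opening and the grip force at its end, in the units of the state.
- get_obs(): the state, without advancing time (a new reading comes with each control period).
- eyes.snapshot(name): name is "scene" or "top" or "wrist"; returns the picture (480x640x3 uint8, blue, green, red); there is no depth.
- eyes.camera_model(name): a dict with "fx", "fy", "cx", "cy" (pixels), "extrinsics" (4x4, takes a point from camera to world coordinates). Camera axes: x right, y down, z forward; pixel columns grow to the right and rows downward; lengths in m; the calibration is good to about 2 mm. A picture is of the moment at which its call begins: read the wrist's pose just before it. camera_model takes no time and is no camera call; for the wrist camera it gives the pose at the moment of the call.
- ctrl.close_job(): hands the job in; it is judged then, once.
Trained networks look in the newest picture that a camera, given by its name, has taken for a name from the list of things; names that differ only in an ending like _2 or _b are one class to them, and where a whole thing is asked for, a point or a joint stands for the part that bears it (a point fixed in the world has none). Each returns a list of dicts, best first, with "p" (0 to 1); they miss things now and then, are a little off and sometimes report something else, mostly with a low value. They report only what shows in the picture. A call takes as long as a camera call. They do not tell look-alikes from the thing itself.
- spotter.outline_of(camera, target): "region" (480x640 bool, what is visible of it) and "rect" ([left, top, width, height] in pixels, round what is visible of it).
- spotter.place_of(camera, target): "location" ([column, row] in pixels: a listed point, or the origin of a listed thing).
The state is a dict: "clock": time; "joint_pos": joint angles; "qvel": joint speeds; "tau": joint torques, N m; "tool_pos": TCP position; "orientation": TCP orientation; "force": force on the tool from outside, world axes, zero at the start; "moment": the same for the moment, N m; "opening": finger opening in m; "gripper_force": force on a finger pad.
Only numpy, scipy, OpenCV 4.12 (cv2) and the standard library are available. Lean on these libraries where they do the work, as an engineer would, in place of code of your own. Each camera call takes 0.05 s, during which the arm holds its last target. There are 200 camera calls.

## Working session

There is one attempt and no reset: what is moved stays moved. The work goes in short steps, Python scripts to look and compute and a shell command to move; the robot and the scene stay as the last step left them, time stands still between calls to the robot, and variables do not carry over. Pictures are saved under pics/ and viewed, at most 11 in all, crops included, and the job is handed in when it is done.

```bash
mkdir -p pics; cat > h.py <<'E'
import numpy as np,cv2
from plant import get_obs, eyes, ctrl, spotter
def ray(cam,px,z,m=None):
    m=m or eyes.camera_model(cam);E=np.array(m["extrinsics"])
    d=E[:3,:3]@np.array([(px[0]-m["cx"])/m["fx"],(px[1]-m["cy"])/m["fy"],1]);o=E[:3,3]
    return o+d*(z-o[2])/d[2]
def proj(cam,P,m=None):
    m=m or eyes.camera_model(cam);E=np.array(m["extrinsics"])
    p=E[:3,:3].T@(np.array(P)-E[:3,3]);return np.array([m["fx"]*p[0]/p[2]+m["cx"],m["fy"]*p[1]/p[2]+m["cy"]])
E
python3 - <<'E'
from h import *
o=get_obs();print(o["clock"],o["tool_pos"],o["orientation"],o["opening"])
for c in ["scene","top"]:
    cv2.imwrite(f"pics/{c}0.png",eyes.snapshot(c))
for c in ["top","scene"]:
  for n,z in [("loading_tray",0),("keeper_left",.006),("keeper_right",.006),("sprung_rail_face",.024),("retaining_bar",0),("bar_grip",.02),("amber_bottle_1",.006),("beaker_clear",0),("yellow_rack",0)]:
    for r in spotter.place_of(c,n)[:8]:
        print(c,n,round(r["p"],2),np.round(r["location"]),np.round(ray(c,r["location"],z),3)[:2])
E
```

```text
0.0 [0.26007382 0.62235478 0.22562373] [ 1.79904956e+02 -8.56676431e-03 -2.26832991e+01] 0.08760464406120595
top loading_tray 0.77 [328. 213.] [ 0.611 -0.101]
top keeper_left 0.74 [328. 213.] [ 0.609 -0.098]
top keeper_left 0.62 [307. 217.] [ 0.599 -0.041]
top keeper_left 0.32 [332. 218.] [ 0.595 -0.109]
top keeper_right 0.96 [357. 214.] [ 0.607 -0.181]
top sprung_rail_face 0.92 [330. 187.] [ 0.68  -0.106]
top sprung_rail_face 0.74 [356. 213.] [ 0.606 -0.177]
top retaining_bar 0.82 [180. 242.] [0.53  0.315]
top bar_grip 0.65 [180. 259.] [0.481 0.307]
top amber_bottle_1 0.71 [342. 218.] [ 0.594 -0.14 ]
top amber_bottle_1 0.7 [333. 215.] [ 0.604 -0.113]
top amber_bottle_1 0.67 [335. 245.] [ 0.519 -0.12 ]
top amber_bottle_1 0.64 [316. 220.] [ 0.59  -0.066]
top amber_bottle_1 0.6 [290. 284.] [0.411 0.007]
top amber_bottle_1 0.58 [346. 241.] [ 0.531 -0.151]
top amber_bottle_1 0.54 [315. 238.] [ 0.538 -0.064]
top amber_bottle_1 0.2 [453. 267.] [ 0.456 -0.444]
top beaker_clear 0.72 [181. 243.] [0.528 0.313]
top beaker_clear 0.7 [408. 272.] [ 0.443 -0.322]
top beaker_clear 0.37 [347. 217.] [
[... 358 characters left out ...]
.] [ 0.452 -0.425]
scene sprung_rail_face 0.36 [311. 241.] [ 0.598 -0.097]
scene retaining_bar 0.89 [184. 397.] [0.533 0.317]
scene bar_grip 0.91 [213. 410.] [0.468 0.298]
scene amber_bottle_1 0.82 [347. 243.] [ 0.544 -0.157]
scene amber_bottle_1 0.8 [315. 239.] [ 0.606 -0.117]
scene amber_bottle_1 0.73 [342. 255.] [ 0.53  -0.123]
scene amber_bottle_1 0.72 [345. 324.] [0.411 0.004]
scene amber_bottle_1 0.7 [326. 231.] [ 0.603 -0.151]
scene amber_bottle_1 0.68 [322. 268.] [ 0.539 -0.067]
scene amber_bottle_1 0.62 [300. 256.] [ 0.599 -0.059]
scene beaker_clear 0.92 [423. 227.] [ 0.447 -0.321]
scene beaker_clear 0.38 [292. 258.] [ 0.61  -0.046]
scene yellow_rack 0.86 [449. 195.] [ 0.459 -0.448]
```

```bash
python3 - <<'E'
import cv2,numpy as np
a=cv2.imread("pics/scene0.png");b=cv2.imread("pics/top0.png")
x=cv2.resize(a[170:470,130:530],None,fx=1.5,fy=1.5);cv2.imwrite("pics/sc.png",x)
x=cv2.resize(b[160:320,140:480],None,fx=2.35,fy=2.35,interpolation=2);cv2.imwrite("pics/tc.png",x)
E
```

```text
(no output)
```

View pics/sc.png

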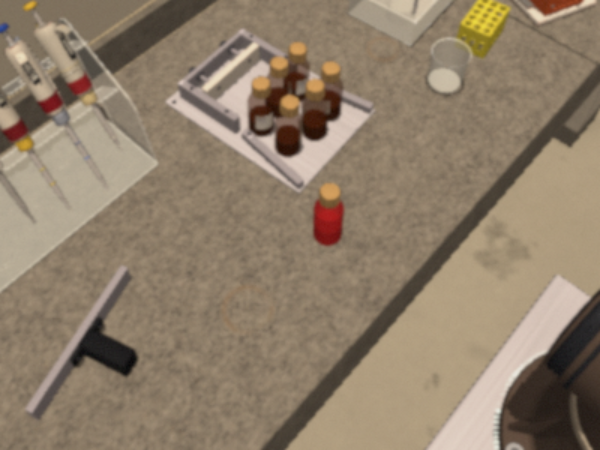

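View pics/tc.png

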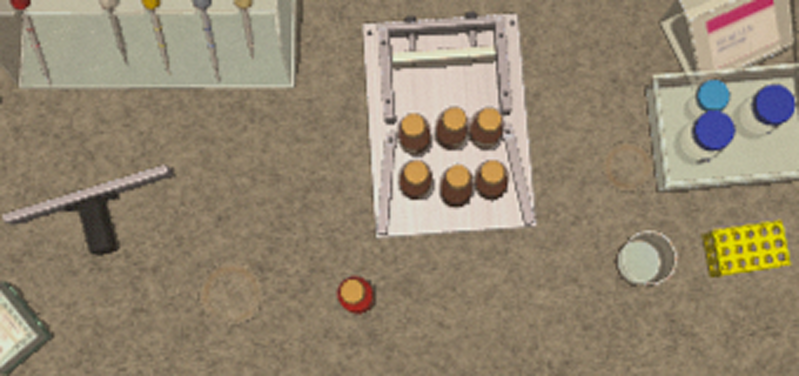

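The scene crop shows the bar at the lower left: blade from (30,410) to (125,270), black grip at (110,350). The tray is at (270,110) with six amber bottles in two rows of three and the sprung rail at rest behind them. The only bottle look-alike is the red one, at scene crop (328,215) and top crop (355,292). It sits outside the tray, so it is not meant. There is only one bar with a black grip: top crop (90,195), yaw about 16°.

```bash
cat >> h.py <<'E'
def go(P,yaw=None):
    from scipy.spatial.transform import Rotation as R
    o=get_obs();r=R.from_euler("xyz",o["orientation"],degrees=True)
    print("t",round(o["clock"],2),"pos",np.round(o["tool_pos"],4),"rpy",np.round(o["orientation"],2))
    print("shift mm (before turn)",np.round(r.inv().apply(np.array(P)-o["tool_pos"])*1000,1))
    if yaw is not None:
        t=R.from_euler("xyz",[180,0,yaw],degrees=True)
        print("shift (after turn)",np.round(t.inv().apply(np.array(P)-o["tool_pos"])*1000,1),"turn rad",np.round((r.inv()*t).as_rotvec(),3))
E
python3 -m crank '[0,0,0,46,30.6,0,1, 0,0,0,46,30.6,0,1, 0,0,0,46,30.6,0,1, 0,0,0,46,30.6,0,1, 0,0,0,46,30.6,0,1]'
python3 -m crank '[0,0,0,46,30.6,0,1, 0,0,0,46,30.6,0,1, 0,0,-0.17,0,0,0,1, 0,0,-0.17,0,0,0,1, 0,0,-0.17,0,0,0,1]'
python3 -m crank '[0,0,-0.17,0,0,0,1, 0,0,0,0,0,0,1]'
python3 - <<'E'
from h import *
go([.474,.30,.2],16)
m=eyes.camera_model("wrist");cv2.imwrite("pics/w1.png",eyes.snapshot("wrist"));print(np.round(m["extrinsics"],3))
for n,z in [("retaining_bar",0),("bar_grip",.02)]:
    for r in spotter.place_of("wrist",n)[:3]: print(n,r["p"],np.round(r["location"]),np.round(ray("wrist",r["location"],z,m),4))
for r in spotter.outline_of("wrist","retaining_bar")[:1]:
    c=cv2.minAreaRect(np.argwhere(r["region"])[:,::-1].astype(np.float32));print(r["p"],r["rect"],c)
E
```

```text
clock: 1.62
tool_pos: [0.4142, 0.3914, 0.2269]
orientation: [-180.0, -0.0, -22.7]
force: [0.3, -0.1, -0.3]
opening: 0.0883
gripper_force: 0.0
clock: 2.25
tool_pos: [0.475, 0.3007, 0.2267]
orientation: [-180.0, -0.0, 6.8]
force: [0.1, 0.8, 0.4]
opening: 0.0877
gripper_force: 0.0
clock: 2.5
tool_pos: [0.4748, 0.301, 0.2267]
orientation: [-180.0, -0.0, 16.2]
force: [-0.7, -0.8, -0.6]
opening: 0.0874
gripper_force: 0.0
t 2.5 pos [0.4748 0.301  0.2267] rpy [-1.7999e+02 -1.0000e-02  1.6220e+01]
shift mm (before turn) [-1.   0.7 26.7]
shift (after turn) [-1.   0.7 26.7] turn rad [-0.    -0.     0.004]
[[ 0.279 -0.927 -0.252  0.542]
 [-0.96  -0.269 -0.072  0.321]
 [-0.001  0.262 -0.965  0.385]
 [ 0.     0.     0.     1.   ]]
retaining_bar 0.93 [325. 144.] [0.5288 0.3209 0.    ]
bar_grip 0.72 [327. 211.] [0.4738 0.3034 0.02  ]
0.59 [208.5, 141.4, 235.1, 90.3] ((328.20703125, 186.85971069335938), (88.63662719726562, 233.08558654785156), 89.02068328857422)
```

View pics/w1.png

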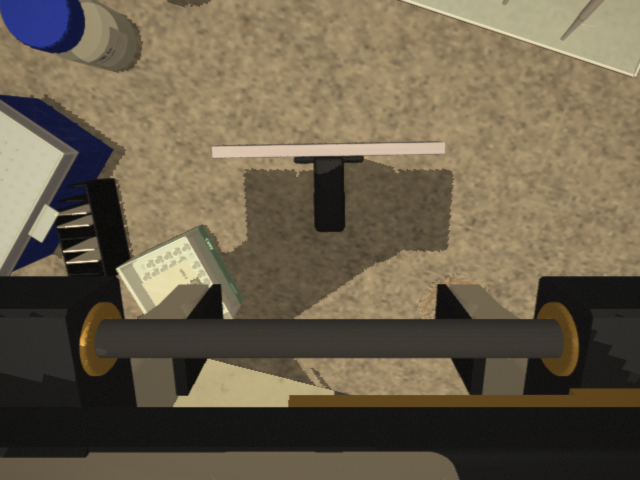

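The wrist picture shows the bar squarely below the tool: blade from (212,152) to (445,148), grip at (315–344, 158–231). The calculator at (190,270) lies clear of it. Next I work out the bar's exact pose.

```bash
python3 - <<'E'
from h import *
g=cv2.imread("pics/w1.png")
L=ray("wrist",(212,147),.03);Rr=ray("wrist",(445,143),.03);print(L,Rr,np.linalg.norm(L-Rr))
d=L-Rr;yaw=np.degrees(np.arctan2(-d[0],d[1]));mid=(L+Rr)/2
print("yaw",yaw,"mid front",mid)
for p in [(315,231),(344,231)]: print(ray("wrist",p,.032))
c,s=np.cos(np.radians(yaw)),np.sin(np.radians(yaw))
gp=mid[:2]-.06*np.array([c,s]);print(gp)
go([*gp,.002],yaw)
E
```

```text
[0.5012915  0.41120787 0.03      ] [0.55838512 0.22505737 0.03      ] 0.19470924885045462
yaw 17.051133498069078 mid front [0.52983831 0.31813262 0.03      ]
[0.45600481 0.30902792 0.032     ]
[0.46306054 0.28458196 0.032     ]
[0.4724757  0.30053912]
t 2.7 pos [0.4748 0.301  0.2266] rpy [-180.     -0.     16.13]
shift mm (before turn) [-2.300e+00 -2.000e-01  2.246e+02]
shift (after turn) [-2.300e+00 -2.000e-01  2.246e+02] turn rad [-0.    -0.    -0.016]
```

```bash

python3 -m crank '[0,0,-0.016,0,0,0,1, 0,0,0,-2,0,50,1, 0,0,0,0,0,50,1, 0,0,0,0,0,50,1, 0,0,0,0,0,40,1]'
python3 -m crank '[0,0,0,0,0,20,1, 0,0,0,0,0,11.5,1, 0,0,0,0,0,0,0.2, 0,0,0,0,0,0,0.1, 0,0,0,0,0,0,0]'
python3 -m crank '[0,0,0,0,0,0,0, 0,0,0,0,0,0,0]'
python3 -m crank '[0,0,0,0,0,0,0, 0,0,0,0,0,0,0]'
```

```text
clock: 3.32
tool_pos: [0.4725, 0.3, 0.0348]
orientation: [180.0, 0.0, 17.2]
force: [0.1, -0.5, -0.1]
opening: 0.0874
gripper_force: 0.0
clock: 3.95
tool_pos: [0.4733, 0.301, 0.0061]
orientation: [-179.9, -0.1, 17.2]
force: [-0.0, 0.4, -0.6]
opening: 0.0632
gripper_force: 0.0
clock: 4.2
tool_pos: [0.473, 0.3006, 0.0054]
orientation: [-180.0, -0.0, 17.2]
force: [0.6, -0.1, -1.3]
opening: 0.0428
gripper_force: 0.0
clock: 4.45
tool_pos: [0.4729, 0.3004, 0.0051]
orientation: [180.0, 0.0, 17.2]
force: [-0.7, -0.1, 0.7]
opening: 0.0257
gripper_force: 30.0
```

```bash

python3 -m crank '[0,0,0,0,0,-10,0, 0,0,0,0,0,-40,0, 0,0,0,0,0,-50,0, 0,0,0,0,0,-50,0, 0,0,0,-12,27,0,0]'
python3 -m crank '[0,0,0,-21.3,46.5,0,0, 0,0,0,-21.3,46.5,0,0, 0,0,0,-21.3,46.5,0,0, 0,0,0,-21.3,46.5,0,0, 0,0,0,-21.3,46.5,0,0]'
python3 -m crank '[0,0,0,-21.3,46.5,0,0, 0,0,0,-21.3,46.5,0,0, 0,0,0.113,-11,24,0,0, 0,0,0.113,0,0,0,0, 0,0,0,0,0,0,0]'
python3 - <<'E'
from h import *
m=eyes.camera_model("wrist");cv2.imwrite("pics/w2.png",eyes.snapshot("wrist"))
go([.42,-.11,.15],4)
for n,z in [("loading_tray",0),("keeper_left",.006),("keeper_right",.006),("sprung_rail_face",.024),("amber_bottle_1",.006)]:
    for r in spotter.place_of("wrist",n)[:8]: print(n,round(r["p"],2),np.round(r["location"]),np.round(ray("wrist",r["location"],z,m),4)[:2])
E
```

```text
clock: 5.08
tool_pos: [0.4715, 0.2737, 0.1599]
orientation: [-179.8, -0.4, 17.3]
force: [-0.9, -0.7, -3.0]
opening: 0.0259
gripper_force: 30.0
clock: 5.7
tool_pos: [0.4356, 0.0159, 0.1555]
orientation: [-180.0, -0.0, 17.2]
force: [1.6, -0.4, -1.7]
opening: 0.0256
gripper_force: 30.0
clock: 6.32
tool_pos: [0.4194, -0.1105, 0.1553]
orientation: [-180.0, 0.0, 4.2]
force: [-0.3, -0.7, -2.4]
opening: 0.0259
gripper_force: 30.0
t 6.38 pos [ 0.4196 -0.1102  0.1553] rpy [-1.7999e+02 -1.0000e-02  4.3700e+00]
shift mm (before turn) [ 0.4 -0.2  5.3]
shift (after turn) [ 0.4 -0.2  5.3] turn rad [-0.    -0.     0.007]
amber_bottle_1 0.98 [279.  48.] [ 0.5406 -0.067 ]
amber_bottle_1 0.96 [186. 227.] [ 0.4099 -0.0008]
amber_bottle_1 0.95 [345.  69.] [ 0.5304 -0.113 ]
amber_bottle_1 0.67 [409.  58.] [ 0.5405 -0.1562]
```

View pics/w2.png

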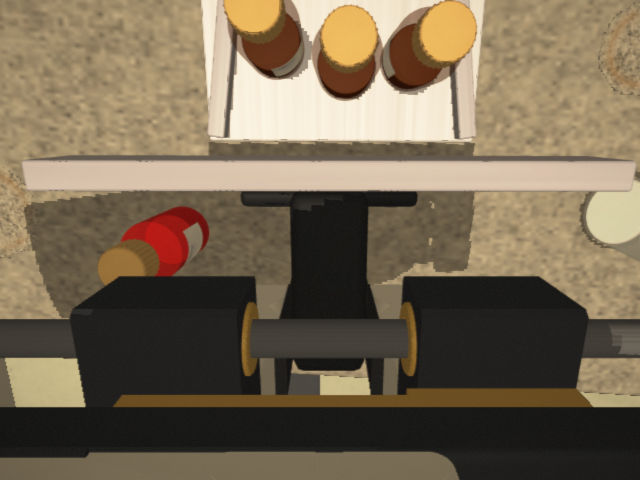

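```bash
python3 - <<'E'
from h import *
a=ray("wrist",(208,138),.006);b=ray("wrist",(475,141),.006);d=a-b
print(a,b,np.linalg.norm(d),np.degrees(np.arctan2(-d[0],d[1])))
# inner rail ends at rail top front z=.02
for u in [(229,136),(457,138),(219,136),(470,138)]: print(u,ray("wrist",u,.006),ray("wrist",u,.02))
# blade top front/back edges: underside z ~ tcp-.005
z=.150+.03
for u in [(24,160),(634,160),(24,190),(634,190)]: print("blade",ray("wrist",u,z))
# tray pose by scene/top averages
kl=np.mean([[.599,-.041],[.613,-.039]],0);kr=np.mean([[.607,-.181],[.622,-.18]],0);print(kl,kr)
m=eyes.camera_model("top");print(m["extrinsics"])
# top-view: predicted tray features for candidate pose, to hold against picture
img=cv2.imread("pics/top0.png");x=cv2.resize(img[150:270,285:385],None,fx=6,fy=5,interpolation=2)[:600];cv2.imwrite("pics/tt.png",x)
E
```

```text
[ 0.47717244 -0.01733963  0.006     ] [ 0.48958899 -0.20957742  0.006     ] 0.1926383698435906 3.695573766452043
(229, 136) [ 0.47971281 -0.03241718  0.006     ] [ 0.48018602 -0.03566007  0.02      ]
(457, 138) [ 0.49069303 -0.19629124  0.006     ] [ 0.49066676 -0.19207966  0.02      ]
(219, 136) [ 0.4791704  -0.02523804  0.006     ] [ 0.47966828 -0.0288075   0.02      ]
(470, 138) [ 0.49139879 -0.20563228  0.006     ] [ 0.49134041 -0.20099579  0.02      ]
blade [ 0.47328575 -0.00788071  0.18      ]
blade [ 0.48788256 -0.20103529  0.18      ]
blade [ 0.46362194 -0.00676222  0.18      ]
blade [ 0.47850115 -0.20359456  0.18      ]
[ 0.606 -0.04 ] [ 0.6145 -0.1805]
[[-0.00465288 -0.98827602  0.15260685  0.35758245]
 [-0.99998579  0.00420101 -0.0032833  -0.08610127]
 [ 0.0026037  -0.15261996 -0.98828152  1.23910389]
 [ 0.          0.          0.          1.        ]]
```

View pics/tt.png

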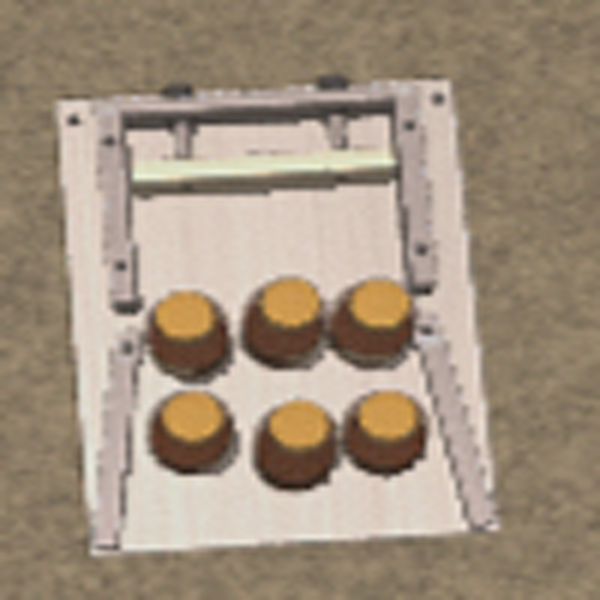

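The enlarged top view shows the tray's plate corners at crop (57,100), (450,80), (497,527) and (90,553). The rear bottle row is at y≈435 and the front row at y≈325. The slots lie between the wall ends (y≈305/290) and the rail ends (y≈340/325).

```bash
python3 - <<'E'
from h import *
C=[(57,100),(450,80),(497,527),(90,553)];T=np.array([[.127,.095],[.127,-.095],[-.135,-.095],[-.135,.095]])
P=np.array([ray("top",(285+u/6,150+v/5),.006)[:2] for u,v in C]);print(P.round(4))
H,_=cv2.estimateAffinePartial2D(T,P);print(H, np.degrees(np.arctan2(H[1,0],H[0,0])))
o=np.array([.617,-.107]);yaw=np.radians(3.8);x=np.array([np.cos(yaw),np.sin(yaw)]);y=np.array([-x[1],x[0]])
for b in [(.5406,-.067),(.5304,-.113),(.5405,-.1562),(.604,-.149),(.605,-.115),(.594,-.062)]: 
    d=np.array(b)-o;print("bottle",(d@x).round(4),(d@y).round(4))
s=o+x*(-.122-.061)-y*.008   # bar face at tray x -.122
go([*s,.155],3.8)
E
```

```text
[[ 0.7354 -0.0047]
 [ 0.7465 -0.192 ]
 [ 0.4895 -0.2094]
 [ 0.4759 -0.0214]]
[[ 0.98627692 -0.06511903  0.61577037]
 [ 0.06511903  0.98627692 -0.10664095]] 3.777476914066549
bottle -0.0736 0.045
bottle -0.0868 -0.0002
bottle -0.0796 -0.044
bottle -0.0158 -0.041
bottle -0.0125 -0.0072
bottle -0.02 0.0464
t 6.62 pos [ 0.4198 -0.1098  0.1551] rpy [-180.      0.      4.36]
shift mm (before turn) [13.8 18.4  0.1]
shift (after turn) [13.9 18.3  0.1] turn rad [-0.    0.    0.01]
```

```bash

python3 -m crank '[0,0,0.01,14,14,0,0, 0,0,0,0,0,0,0, 0,0,0,0,0,35,0, 0,0,0,0,0,35,0, 0,0,0,0,0,25,0]'
python3 -m crank '[0,0,0,0,0,15,0, 0,0,0,0,0,8,0, 0,0,0,0,0,6,0, 0,0,0,0,0,2,0, 0,0,0,0,0,0,0]'
python3 - <<'E'
from h import *
cv2.imwrite("pics/w3.png",eyes.snapshot("wrist"));s=eyes.snapshot("scene")
a=cv2.resize(s[180:340,240:440],None,fx=3,fy=3,interpolation=2);w=cv2.imread("pics/w3.png")
cv2.imwrite("pics/c3.png",np.hstack([cv2.resize(a,(440,352)),cv2.resize(w,(360,352))]));go([0.45,-.12,.03],3.8)
E
```

```text
clock: 7.25
tool_pos: [0.4339, -0.1228, 0.0588]
orientation: [-180.0, 0.1, 3.7]
force: [0.5, -0.3, -2.5]
opening: 0.0257
gripper_force: 30.0
clock: 7.88
tool_pos: [0.435, -0.123, 0.0294]
orientation: [-180.0, -0.0, 3.7]
force: [-0.2, -0.1, -2.1]
opening: 0.0258
gripper_force: 30.0
t 7.97 pos [ 0.4351 -0.1231  0.0295] rpy [-1.80e+02 -5.00e-02  3.68e+00]
shift mm (before turn) [15.1 -2.1 -0.5]
shift (after turn) [15.1 -2.1 -0.5] turn rad [-0.    -0.001 -0.002]
```

View pics/c3.png

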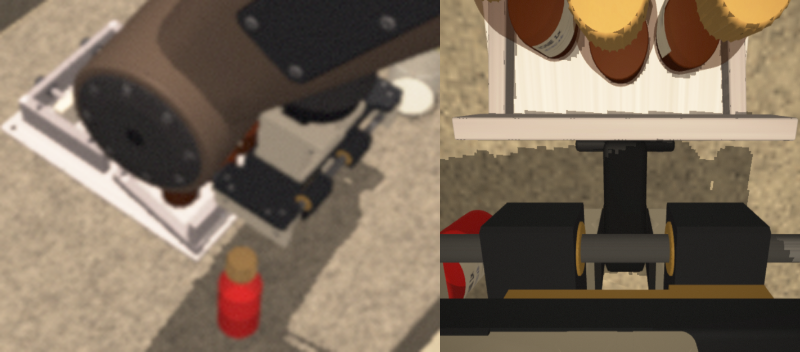

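The blade is level behind the rear row: wrist view (453–797, 128), with the bottles just ahead of it. The red bottle is clear to the left. I start a gentle push.

```bash

python3 -m crank '[0,0,0,4,0,0,0, 0,0,0,4,0,0,0, 0,0,0,4,0,0,0, 0,0,0,3,0,0,0, 0,0,0,3,0,0,0]'
python3 -m crank '[0,0,0,4,0,0,0, 0,0,0,4,0,0,0, 0,0,0,4,0,0,0, 0,0,0,4,0,0,0, 0,0,0,4,0,0,0]'
python3 -m crank '[0,0,0,4,0,0,0, 0,0,0,4,0,0,0, 0,0,0,4,0,0,0, 0,0,0,4,0,0,0, 0,0,0,4,0,0,0]'
python3 - <<'E'
from h import *
cv2.imwrite("pics/w4.png",eyes.snapshot("wrist"));t=eyes.snapshot("top")
a=cv2.resize(t[150:290,270:400],(400,430),interpolation=2);w=cv2.imread("pics/w4.png")
cv2.imwrite("pics/c4.png",np.hstack([a,cv2.resize(w,(400,430))]));go([0.45,-.12,.03],3.8)
E
```

```text
clock: 8.6
tool_pos: [0.4528, -0.1219, 0.029]
orientation: [-180.0, 0.0, 3.7]
force: [-0.2, 0.6, -3.5]
opening: 0.0257
gripper_force: 30.0
clock: 9.22
tool_pos: [0.4729, -0.1206, 0.029]
orientation: [180.0, 0.0, 3.7]
force: [-1.4, 0.1, -3.4]
opening: 0.0256
gripper_force: 30.0
clock: 9.85
tool_pos: [0.4928, -0.1194, 0.029]
orientation: [180.0, 0.0, 3.7]
force: [-1.6, 0.0, -2.6]
opening: 0.0254
gripper_force: 30.0
t 9.95 pos [ 0.4934 -0.1193  0.0291] rpy [ 1.80e+02 -4.00e-02  3.69e+00]
shift mm (before turn) [-43.4  -2.1  -1. ]
shift (after turn) [-43.4  -2.1  -0.9] turn rad [ 0.    -0.001 -0.002]
```

View pics/c4.png

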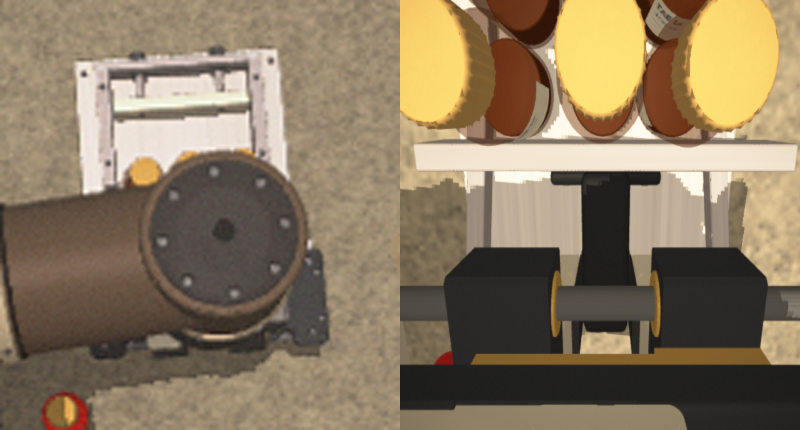

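The wrist view shows the rear row upright against the blade and the front row closing up. The red bottle is behind and clear. I continue the push.

```bash

python3 -m crank '[0,0,0,4,-0.3,0,0, 0,0,0,4,-0.3,0,0, 0,0,0,4,-0.3,0,0, 0,0,0,4,-0.3,0,0, 0,0,0,4,-0.3,0,0]'
python3 -m crank '[0,0,0,4,-0.3,0,0, 0,0,0,4,-0.3,0,0, 0,0,0,4,-0.3,0,0, 0,0,0,3,-0.3,0,0, 0,0,0,3,0,0,0]'
python3 -m crank '[0,0,0,2,0,0,0, 0,0,0,2,0,0,0, 0,0,0,2,0,0,0, 0,0,0,2,0,0,0, 0,0,0,0,0,0,0]'
python3 - <<'E'
from h import *
cv2.imwrite("pics/w5.png",eyes.snapshot("wrist"));t=eyes.snapshot("top")
a=cv2.resize(t[150:290,270:400],(400,430),interpolation=2);w=cv2.imread("pics/w5.png")
cv2.imwrite("pics/c5.png",np.hstack([a,cv2.resize(w,(400,430))]));go([0.556,-.111,.03],3.8)
E
```

```text
clock: 10.58
tool_pos: [0.513, -0.1165, 0.0291]
orientation: [-180.0, -0.0, 3.7]
force: [-2.0, 0.1, -3.1]
opening: 0.0256
gripper_force: 30.0
clock: 11.2
tool_pos: [0.5306, -0.1142, 0.0291]
orientation: [-180.0, -0.0, 3.7]
force: [-1.4, -1.2, -2.4]
opening: 0.0258
gripper_force: 30.0
clock: 11.82
tool_pos: [0.5389, -0.1136, 0.0291]
orientation: [180.0, -0.0, 3.7]
force: [-0.7, -0.4, -2.3]
opening: 0.0261
gripper_force: 30.0
t 11.93 pos [ 0.5389 -0.1136  0.0292] rpy [ 1.80e+02 -5.00e-02  3.69e+00]
shift mm (before turn) [17.3 -1.5 -0.8]
shift (after turn) [17.3 -1.5 -0.8] turn rad [ 0.    -0.001 -0.002]
```

View pics/c5.png

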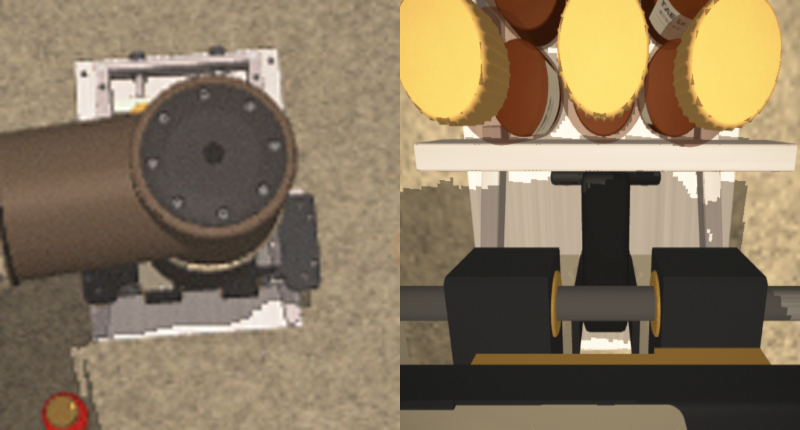

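The wrist view shows the three rear bottles upright, side by side at the mouth, with no rail force yet. I keep pushing slowly.

```bash

python3 -m crank '[0,0,0,1.5,0,0,0, 0,0,0,1.5,0,0,0, 0,0,0,1.5,0,0,0]'
python3 -m crank '[0,0,0,1.5,0,0,0, 0,0,0,1.5,0,0,0, 0,0,0,0,0,0,0]'
python3 -m crank '[0,0,0,1.5,0,0,0, 0,0,0,1,0,0,0, 0,0,0,0,0,0,0]'
```

```text
clock: 12.3
tool_pos: [0.5429, -0.1134, 0.0291]
orientation: [180.0, 0.0, 3.7]
force: [-2.9, -0.7, -1.7]
opening: 0.0261
gripper_force: 30.0
clock: 12.68
tool_pos: [0.5448, -0.1133, 0.0287]
orientation: [-180.0, 0.1, 3.7]
force: [-4.6, -0.7, -1.0]
opening: 0.0261
gripper_force: 30.0
clock: 13.05
tool_pos: [0.5449, -0.1135, 0.0281]
orientation: [-180.0, 0.4, 3.6]
force: [-10.2, -0.7, 1.5]
opening: 0.0254
gripper_force: 30.0
```

```bash

python3 -m crank '[0,0,0,1,0,0,0, 0,0,0,1,0,0,0, 0,0,0,0,0,0,0]'
python3 -m crank '[0,0,0,1,0,0,0, 0,0,0,1,0,0,0, 0,0,0,0,0,0,0]'
python3 -c "
from h import *
o=get_obs();print(o['force'],o['moment'],o['tool_pos'],o['orientation'])"
```

```text
clock: 13.42
tool_pos: [0.546, -0.1135, 0.028]
orientation: [-180.0, 0.4, 3.6]
force: [-12.2, -0.7, 2.6]
opening: 0.0262
gripper_force: 30.0
clock: 13.8
tool_pos: [0.5478, -0.1134, 0.0279]
orientation: [-180.0, 0.5, 3.6]
force: [-12.9, -0.7, 2.6]
opening: 0.026
gripper_force: 30.0
[-12.86225597  -0.65248387   2.64634877] [-0.33971229  4.51692991  0.01867885] [ 0.54783733 -0.11341241  0.02794265] [-179.99502682    0.46575034    3.60687565]
```

```bash

python3 -m crank '[0,0,0,0,0,-2,0, 0,0,0,0,0,-1,0, 0,0,0,0,0,0,0]'
python3 - <<'E'
from h import *
cv2.imwrite("pics/w6.png",eyes.snapshot("wrist"));t=eyes.snapshot("scene")
a=cv2.resize(t[170:310,230:360],(400,430),interpolation=2);w=cv2.imread("pics/w6.png")
cv2.imwrite("pics/c6.png",np.hstack([a,cv2.resize(w,(400,430))]));go([0.556,-.111,.03],3.8)
E
```

```text
clock: 14.18
tool_pos: [0.548, -0.1132, 0.0303]
orientation: [-180.0, 0.5, 3.6]
force: [-8.3, 0.3, -4.7]
opening: 0.026
gripper_force: 30.0
t 14.28 pos [ 0.548  -0.1132  0.0303] rpy [-179.98    0.46    3.6 ]
shift mm (before turn) [ 8.1 -1.7  0.2]
shift (after turn) [ 8.1 -1.7  0.3] turn rad [-0.     0.008 -0.003]
```

View pics/c6.png

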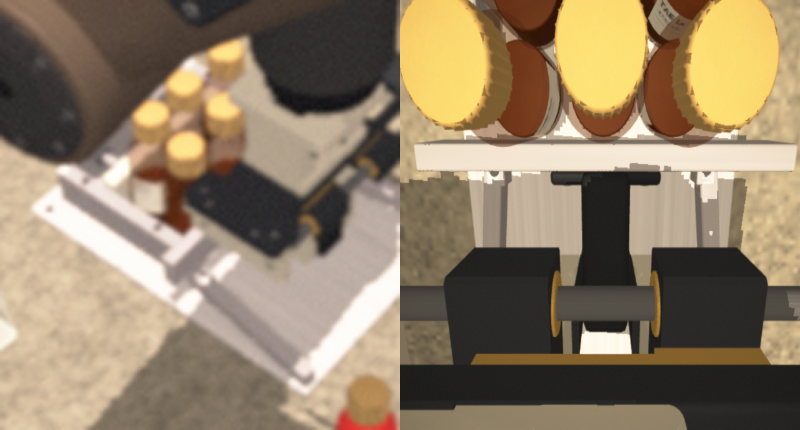

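The scene crop shows the bottles upright inside the walls and the blade end near (185,260), just short of the wall front. The force is a steady 8–12 N, so the rail is yielding. I continue to the stops.

```bash

python3 -m crank '[0,0,0,1,0,0,0, 0,0,0,1,0,0,0, 0,0,0,0,0,0,0]'
python3 -m crank '[0,0,0,1,0,0,0, 0,0,0,1,0,0,0, 0,0,0,0,0,0,0]'
python3 -m crank '[0,0,0,1,0,0,0, 0,0,0,0,0,0,0]'
```

```text
clock: 14.65
tool_pos: [0.5498, -0.1131, 0.0302]
orientation: [-180.0, 0.5, 3.6]
force: [-9.2, -1.2, -3.7]
opening: 0.0259
gripper_force: 30.0
clock: 15.02
tool_pos: [0.5516, -0.113, 0.0301]
orientation: [-180.0, 0.5, 3.6]
force: [-10.2, -0.9, -3.0]
opening: 0.0255
gripper_force: 30.0
clock: 15.28
tool_pos: [0.5525, -0.113, 0.0301]
orientation: [-180.0, 0.5, 3.6]
force: [-10.0, 0.1, -3.5]
opening: 0.0258
gripper_force: 30.0
```

```bash

python3 -m crank '[0,0,0,1,0,0,0, 0,0,0,1,0,0,0, 0,0,0,0,0,0,0]'
python3 -m crank '[0,0,0,1,0,0,0, 0,0,0,0.5,0,0,0, 0,0,0,0,0,0,0]'
python3 -m crank '[0,0,0,1,0,0,0, 0,0,0,0,0,0,0]'
```

```text
clock: 15.65
tool_pos: [0.5544, -0.1128, 0.03]
orientation: [-180.0, 0.5, 3.6]
force: [-10.5, 0.0, -3.8]
opening: 0.0256
gripper_force: 30.0
clock: 16.02
tool_pos: [0.5555, -0.1128, 0.0299]
orientation: [-180.0, 0.6, 3.6]
force: [-11.1, 0.6, -3.7]
opening: 0.0261
gripper_force: 30.0
clock: 16.27
tool_pos: [0.5557, -0.1128, 0.0297]
orientation: [-180.0, 0.7, 3.6]
force: [-13.0, -0.3, -3.6]
opening: 0.0257
gripper_force: 30.0
```

```bash

python3 -m crank '[0,0,0,1,0,0,0, 0,0,0,0.5,0,0,0, 0,0,0,0,0,0,0]'
python3 - <<'E'
from h import *
w=eyes.snapshot("wrist");t=eyes.snapshot("scene");o=get_obs();print(o["moment"],o["force"])
a=cv2.resize(t[200:290,240:340],(400,430),interpolation=2)
cv2.imwrite("pics/c7.png",np.hstack([a,cv2.resize(w[100:320],(400,430))]));go([0.556,-.111,.03],3.8)
E
```

```text
clock: 16.65
tool_pos: [0.5558, -0.1129, 0.0294]
orientation: [-180.0, 0.8, 3.6]
force: [-16.8, -0.7, -1.8]
opening: 0.026
gripper_force: 30.0
[-0.32625286  5.90992924  0.3355967 ] [-16.48033757  -1.67203465  -1.25697412]
t 16.75 pos [ 0.5558 -0.1129  0.0294] rpy [-179.98    0.79    3.58]
shift mm (before turn) [ 0.3 -1.9 -0.6]
shift (after turn) [ 0.3 -1.9 -0.6] turn rad [-0.     0.014 -0.004]
```

View pics/c7.png

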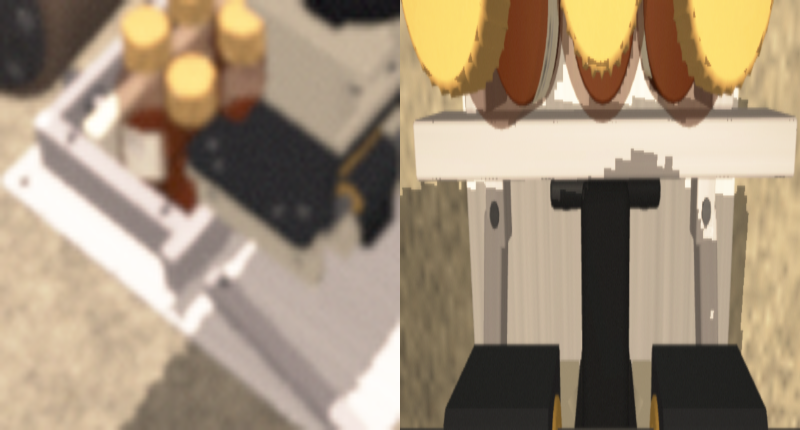

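The blade is up against both wall fronts: scene (235,255), with the rail ends and their screws just behind the blade in the wrist view. The bottles are upright. I ease off slightly and lower.

```bash

python3 -m crank '[0,0,0,-0.7,0,0,0, 0,0,0,-0.3,0,2,0, 0,0,0,0,0,2,0]'
python3 -m crank '[0,0,0,0,0,2,0, 0,0,0,0,0,2,0, 0,0,0,0,0,0,0]'
```

```text
clock: 17.12
tool_pos: [0.5558, -0.113, 0.0262]
orientation: [-180.0, 0.7, 3.6]
force: [-17.7, -0.7, 4.6]
opening: 0.0254
gripper_force: 30.0
clock: 17.5
tool_pos: [0.5557, -0.113, 0.0222]
orientation: [-180.0, 0.7, 3.6]
force: [-16.3, -1.3, 2.2]
opening: 0.0259
gripper_force: 30.0
```

```bash

python3 -m crank '[0,0,0,0,0,2,0, 0,0,0,0,0,2,0, 0,0,0,0,0,0,0]'
python3 -m crank '[0,0,0,0,0,2,0, 0,0,0,0,0,1.5,0, 0,0,0,0,0,0,0]'
python3 -m crank '[0,0,0,0,0,1.5,0, 0,0,0,0,0,0,0]'
```

```text
clock: 17.88
tool_pos: [0.5556, -0.113, 0.0182]
orientation: [-180.0, 0.7, 3.6]
force: [-15.9, -1.7, 2.5]
opening: 0.0259
gripper_force: 30.0
clock: 18.25
tool_pos: [0.5555, -0.1131, 0.0147]
orientation: [-180.0, 0.7, 3.6]
force: [-17.3, -0.7, 3.8]
opening: 0.0261
gripper_force: 30.0
clock: 18.5
tool_pos: [0.5556, -0.113, 0.0132]
orientation: [-180.0, 0.7, 3.6]
force: [-16.9, -0.3, 3.6]
opening: 0.0257
gripper_force: 30.0
```

```bash

python3 -m crank '[0,0,0,0,0,1,0, 0,0,0,0,0,1,0, 0,0,0,0,0,0,0]'
python3 -m crank '[0,0,0,0,0,0.7,0, 0,0,0,0,0,0,0]'
python3 -m crank '[0,0,0,0,0,0.7,0, 0,0,0,0,0,0,0]'
```

```text
clock: 18.88
tool_pos: [0.5557, -0.1131, 0.0115]
orientation: [-180.0, 0.7, 3.6]
force: [-17.2, -1.4, 6.0]
opening: 0.026
gripper_force: 30.0
clock: 19.12
tool_pos: [0.5559, -0.1131, 0.0111]
orientation: [180.0, 0.6, 3.6]
force: [-17.4, -1.0, 8.3]
opening: 0.0257
gripper_force: 30.0
clock: 19.38
tool_pos: [0.5559, -0.1131, 0.011]
orientation: [180.0, 0.6, 3.6]
force: [-20.3, -0.4, 13.4]
opening: 0.0257
gripper_force: 30.0
```

```bash

python3 -m crank '[0,0,0,-1.5,0,0,0, 0,0,0,-1.5,0,0,0, 0,0,0,-1,0,0,0, 0,0,0,0,0,0,0]'
python3 -m crank '[0,0,0,-1,0,0,0, 0,0,0,-1,0,0,0, 0,0,0,0,0,0,0]'
python3 -m crank '[0,0,0,-1,0,0,0, 0,0,0,0,0,0,0]'
```

```text
clock: 19.88
tool_pos: [0.5557, -0.113, 0.0111]
orientation: [180.0, 0.3, 3.6]
force: [-7.9, -1.9, 1.1]
opening: 0.0258
gripper_force: 30.0
clock: 20.25
tool_pos: [0.5546, -0.1128, 0.0111]
orientation: [180.0, 0.2, 3.6]
force: [-6.0, 0.2, -0.3]
opening: 0.026
gripper_force: 30.0
clock: 20.5
tool_pos: [0.5544, -0.1128, 0.0111]
orientation: [180.0, 0.1, 3.7]
force: [-3.8, -1.2, -5.2]
opening: 0.0258
gripper_force: 30.0
```

```bash

python3 -m crank '[0,0,0,0,0,0,0.35, 0,0,0,0,0,0,0.45, 0,0,0,0,0,0,0.45, 0,0,0,0,0,0,0.45]'
python3 -c "
from h import *
o=get_obs();print(o['opening'],o['gripper_force'],o['force'],o['tool_pos'])"
```

```text
clock: 21.0
tool_pos: [0.5559, -0.1125, 0.012]
orientation: [180.0, -0.1, 3.7]
force: [-0.6, -0.1, 0.4]
opening: 0.0393
gripper_force: 0.0
0.03933878718978248 0.0 [-0.56251928 -0.14735301  0.4117241 ] [ 0.55592396 -0.11251364  0.01197232]
```

```bash

python3 -m crank '[0,0,0,-1,0,-3,0.45, 0,0,0,0,0,-10,0.45, 0,0,0,0,0,-20,0.45, 0,0,0,0,0,-40,0.45, 0,0,0,0,0,-50,0.45]'
python3 -m crank '[0,0,0,0,0,-50,0.45, 0,0,0,-40,0,0,0.45, 0,0,0,-50,0,0,0.45, 0,0,0,-30,0,0,0.45, 0,0,0,0,0,0,0.45]'
python3 - <<'E'
from h import *
w=eyes.snapshot("wrist");m=eyes.camera_model("wrist");t=eyes.snapshot("top")
for n,z in [("retaining_bar",.006),("bar_grip",.026)]:
    for r in spotter.place_of("wrist",n)[:2]: print(n,r["p"],np.round(r["location"]),np.round(ray("wrist",r["location"],z,m),4))
a=cv2.resize(t[160:290,270:400],(400,430),interpolation=2)
cv2.imwrite("pics/c8.png",np.hstack([a,cv2.resize(w,(400,430))]))
E
```

```text
clock: 21.62
tool_pos: [0.5537, -0.1128, 0.1359]
orientation: [180.0, 0.1, 3.7]
force: [1.4, -0.1, -0.6]
opening: 0.0391
gripper_force: 0.0
clock: 22.25
tool_pos: [0.433, -0.1205, 0.1859]
orientation: [-180.0, -0.1, 3.7]
force: [0.6, 0.1, 0.3]
opening: 0.0396
gripper_force: 0.0
bar_grip 0.87 [330.  56.] [ 0.5552 -0.113   0.026 ]
```

View pics/c8.png

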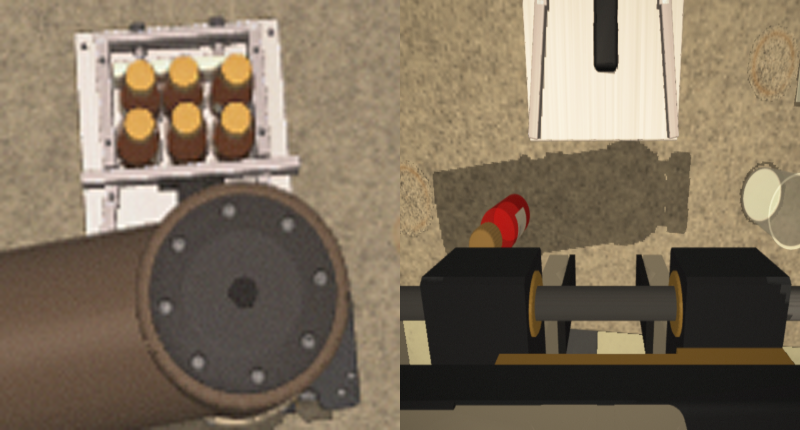

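The top view shows the six bottles upright in two rows inside the walls, with the bar across both slots at (190,170), parallel to the mouth. Plate contact came at exactly the seated height, and the gripper is clear. I hand the job in.

```bash
python3 -c "
from plant import ctrl
print(ctrl.close_job())"
```

```text
the job is handed in; nothing more can be done
None
```

I handed the job in, with no verdict returned: in the last pictures the six amber bottles stand upright in the tray against the sprung rail, and the bar lies released across both keeper slots (seated height judged from the arm's readings).

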